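# Click the tube-cup head onto the vortex mixer

### The arm

A 6-joint arm with a two-finger parallel gripper is mounted at the origin on a cart in front of the work surface, level with it; the furniture and walls round the work are solid. World frame = base frame: x ahead of the robot, y to its left, z up, the work surface at z = 0. Lengths are in m, angles in rad, forces in N, time in s.
With the tool pointing down it reaches from about 0.275 to 0.725 m from the base axis. Payload 5.6 kg.
Tool frame: the origin (TCP) lies at the very end of the fingers, on their centre line; the grasp point (between the pads) lies 19 mm behind it (env.grip_depth is the z of the grasp point in the tool frame, in m); z points along the fingers, y is the line along which they close (so a half turn about z gives the same grasp; the last joint's range is limited). The gripper opens to 85 mm and grips with 20 to 120 N. Pads are 22 mm wide; open, the fingers measure 114 mm over their backs; the gripper's body (76 mm by 85 mm) begins 54 mm behind the grasp point. The pads swing forward as they close: fully open they stand 13 mm farther back than shut.
Start: joints at [-0.958, 0.255, 0.108, 0, -1.424, -0.285], TCP at [0.177, -0.521, 0.198] pointing down, gripper open.
Joint ranges: [-2.95, 2.95], [-1.21, 1.97], [-1.09, 1.5], [-2.87, 1.71], [-2.94, -0.07], [-3.05, 3.05]. Speed limits (rad/s): [2.57, 2.57, 3.14, 3.14, 3.14, 3.14].

### API

Orientations are given as a unit quaternion [x, y, z, w].
In Python, from cell import env, eyes, order gives the robot as it stands.
- The arm moves only by the tool play_rows, never from a script. Its argument "moves" is one flat list of numbers, 6 for each row, row after row: the shift along the tool's x, y, z in m, then the turn, a rotation vector about the tool's x, y, z in degrees. In form: [tx, ty, tz, wx, wy, wz, tx, ty, tz, wx, wy, wz, ...]. A call has 1 to 8 rows; each row shifts and turns the commanded pose from where the row before left it, along the tool's axes as they then stand; what a row does not reach is not made up. A row lasts 1/8 s, in which the tool goes at most 62.5 mm and 10.7 degrees, less where a joint would pass 70% of its speed; a pose out of reach is approached as far as the arm can. A call with a gripper value outside its range is refused whole. "fingers" is the finger opening in m, from 0 to 0.0854, set as the call begins (left out, the last holds). The fingers move at their own pace and stop on an object; "force" is the grip in N (left out, the last holds). Time passes only in rows, so rows that do not move let the fingers close. It gives the time, the measured TCP pose, the force, the opening and the grip force at its end, in the units of the state.
- env.state(): the state, without advancing time (a new reading comes with each control period).
- eyes.camera(name): name is "scene" or "top" or "wrist"; returns a dict with "img" (420x560x3 uint8, blue, green, red), "z_map" (420x560 float32, m along the optical axis (not along the pixel's ray), 0 where there is no reading), "fx", "fy", "cx", "cy" (pixels), "world_to_cam" (4x4, takes a point from world to camera coordinates); the wrist camera has in their place "T_tool_cam" (4x4, takes a point from camera to tool coordinates, whose origin is the TCP and whose axes are the flange's). Camera axes: x right, y down, z forward; pixel columns grow to the right and rows downward; lengths in m; the calibration is good to about 2 mm. A picture is of the moment at which its call begins: read the wrist's pose just before it.
- order.close_job(): hands the job in; it is judged then, once.
The state is a dict: "time": time; "joint_pos": joint angles; "qd": joint speeds; "joint_torque": joint torques, N m; "tool_pos": TCP position; "orientation": TCP orientation; "contact_force": force on the tool from outside, world axes, zero at the start; "torque": the same for the moment, N m; "width": finger opening in m; "grip_force": force on a finger pad.
Only numpy, scipy, OpenCV 4.12 (cv2) and the standard library are available. Lean on these libraries where they do the work, as an engineer would, in place of code of your own. Each camera call takes 0.05 s, during which the arm holds its last target. There are 200 camera calls.

### The job

Fit the mixer with the tube-cup head (grey square hub with an orange cup on top): push it straight down onto the mixer's square drive until it sits fully home on the steel shoulder and the spring ball clicks into its groove, then let go. Leave the other head, the one with the flat black plate, where it stands.

Things in the scene. Friction and masses are not known exactly. Their poses are not given: they have to be found in the camera images.
- cup_head: head to fit, loose, upright: grey square hub 48x48x40 mm with orange band, round orange cup on top (44 mm across, 60 mm tall in all); 0.11 kg. Origin: centre of underside, z up, x and y square to the hub's flats (grip these). Bore in the underside: 25 mm square, parallel to the flats, 36 deep, mouth flared to 38; groove round all four walls, so any quarter turn fits.
- flat_head: the head NOT wanted, loose on the bench: a like grey square hub with a black band, carrying a flat round black plate 74 mm across; 54 mm tall in all. Origin at the centre of its underside, z up.
- drive (a point): foot of the square drive, on its axis, on top of the mixer's round steel shoulder, 55 mm above the bench; z up, -x the side with the dial. Drive: metal post 22 mm square with bevelled corners, 34 tall, top 9 mm tapering to 9. Mixer: pale box 110x120x50 mm, fixed, sides parallel to the drive's. A head fully home has its underside at this point.
- click_ball (a joint): brass spring ball, 14 mm across, in the drive's -x face, 18 mm above the shoulder: 0 m = out (6 mm proud), grows as pressed in (to 0.0075). The bore's lip holds it in; it springs back to about 0 as the groove meets it, head home. A head merely set down stops on it, leaning, 8 to 14 mm high; about 4 to 10 N pushes it past.
Not all that is in view belongs to the job. Leave any green look-alike of the cup_head alone.

How it is judged:
By the outcome, as a careful person would: the job done as asked, in the order asked, and still so for the second after the job is handed in, with the robot touching nothing.
It also fails if it takes over 42 s, if anything falls off the work surface, if the arm or the gripper's body presses on something with over 40 N, if the wrist force passes 120 N, or if a joint passes its speed limit or range.

## Working session

There is one attempt and no reset: what is moved stays moved. The work goes in short steps, Python scripts to look and compute and a tool call to move; the robot and the scene stay as the last step left them, time stands still between calls to the robot, and variables do not carry over. Pictures are saved under pics/ and viewed, at most 10 in all, crops included, and the job is handed in when it is done.

Besides the shell and the picture viewer there is one more tool, called after "Request:" by a JSON object that holds its "fn" and its "kwargs", one argument or row to a line. play_rows: Moves the arm, as the interface text tells. Its arguments: {"type":"object","properties":{"moves":{"type":"array","items":{"type":"number"}},"fingers":{"type":"number"},"force":{"type":"number"}},"required":["moves"]}

```bash
ls; mkdir -p pics; python3 - <<'E'
from cell import env,eyes,order
import cv2,numpy as np
print(env.state())
a=eyes.camera("scene");b=eyes.camera("top")
np.savez('s.npz',**{k:np.array(v) for k,v in a.items()});np.savez('t.npz',**{k:np.array(v) for k,v in b.items()})
cv2.imwrite('pics/scene.png',a['img']);cv2.imwrite('pics/top.png',b['img'])
print(b['world_to_cam'],b['fx'],b['cx'],b['cy'],env.grip_depth)
E
```

```text
pics
{'time': 0.0, 'joint_pos': array([-9.58409419e-01,  2.55777040e-01,  1.07001074e-01, -4.68082054e-04,
       -1.42389354e+00, -2.84588475e-01]), 'qd': array([-0.00012799,  0.00016789,  0.00126628,  0.00071752, -0.00047045,
       -0.00164056]), 'joint_torque': array([-2.54399220e-04, -3.86628878e+01,  2.37949544e+01,  5.36525577e+00,
       -6.03596694e-03,  5.30852128e-05]), 'tool_pos': array([ 0.17694427, -0.52017245,  0.19737965]), 'orientation': array([-1.63132310e-01,  9.86603729e-01,  9.44338523e-04, -1.97513589e-04]), 'contact_force': array([ 0.16409988, -0.07098247,  0.17291579]), 'torque': array([ 0.00782005,  0.00421008, -0.01374946]), 'grip_force': 0.0, 'width': 0.08525185095660599}
[[ 0.02908318 -0.99957424  0.00234535  0.04858042]
 [-0.98615129 -0.02907575 -0.1632796   0.51813419]
 [ 0.16327828  0.00243582 -0.98657705  1.20465247]
 [ 0.          0.          0.          1.        ]] 513.6358684441235 275.51933999979104 204.09561992217655 -0.0187
```

View pics/scene.png

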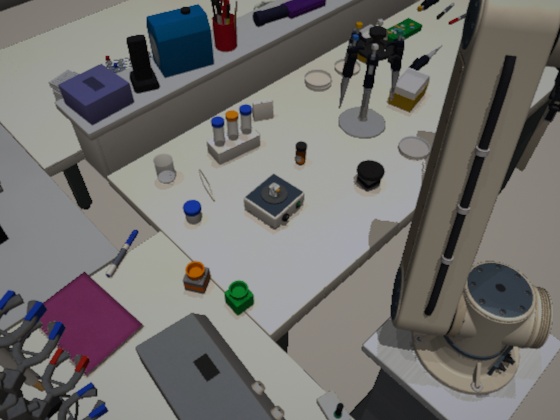

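View pics/top.png

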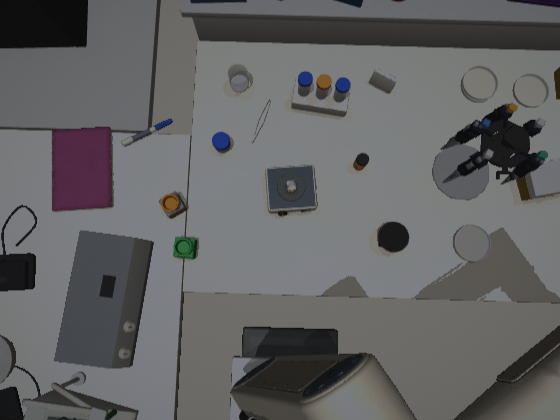

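The top view shows the orange cup_head at (172,204), the green look-alike at (185,247), the mixer at (291,188) with its dial toward the bottom of the image (-x), and the flat_head at (393,237).

```bash
cat > h.py <<'E'
import numpy as np,cv2
def world(c,T=None):
    "per-pixel points; T = cam->world"
    z=c['z_map'];v,u=np.mgrid[:z.shape[0],:z.shape[1]]
    P=np.stack([(u-c['cx'])/c['fx']*z,(v-c['cy'])/c['fy']*z,z],-1)
    if T is None:T=np.linalg.inv(c['world_to_cam'])
    return P@T[:3,:3].T+T[:3,3]
def rect(p):
    (c,s,a)=cv2.minAreaRect((p*1000).astype(np.float32));return np.round(c,1),np.round(s,1),round(a,1)
E
python3 - <<'E'
from h import *
t=dict(np.load('t.npz'));W=world(t);hsv=cv2.cvtColor(t['img'],cv2.COLOR_BGR2HSV)
def box(u0,u1,v0,v1,zl,zh,col=None):
    w=W[v0:v1,u0:u1];m=(w[...,2]>zl)&(w[...,2]<zh)&(t['z_map'][v0:v1,u0:u1]>0)
    p=w[m];print((u0,v0),len(p),p.min(0).round(3),p.max(0).round(3),np.median(p,0).round(4),rect(p[:,:2]))
box(150,195,185,225,.01,.09)
box(150,195,185,225,.05,.09)
box(150,195,185,225,.03,.05)
box(168,205,230,265,.01,.09)
box(255,330,155,225,.044,.052)
box(255,330,155,225,.053,.058)
box(275,310,170,205,.08,.1)
box(370,420,215,260,.02,.09)
print(W[204,172],W[230,160],W[240,230],W[160,165])
big=cv2.resize(t['img'][140:270,140:330],None,fx=4,fy=4,interpolation=cv2.INTER_CUBIC);cv2.imwrite('pics/c.png',big)
E
```

```text
(150, 185) 450 [0.478 0.286 0.011] [0.541 0.348 0.066] [0.5068 0.3151 0.0434] (array([509.8, 317.6]), array([49.6, 48.2]), 31.9)
(150, 185) 122 [0.49  0.296 0.05 ] [0.531 0.339 0.066] [0.5122 0.3201 0.0582] (array([510.4, 317.9]), array([42.6, 40.4]), 48.3)
(150, 185) 282 [0.479 0.287 0.03 ] [0.541 0.348 0.05 ] [0.5076 0.3153 0.0417] (array([509.9, 317.7]), array([48.9, 48. ]), 32.6)
(168, 230) 442 [0.38  0.255 0.01 ] [0.43  0.306 0.066] [0.4037 0.2778 0.0435] (array([404.9, 280.8]), array([49. , 48.2]), 86.5)
(255, 155) 1149 [ 0.499 -0.034  0.044] [0.616 0.092 0.052] [0.552  0.0309 0.0497] (array([556.8,  28.1]), array([109.9, 119. ]), 5.9)
(255, 155) 588 [ 0.502 -0.029  0.053] [0.611 0.089 0.058] [0.554  0.0267 0.0547] (array([555.7,  28.6]), array([ 98.5, 110.6]), 8.0)
(275, 170) 75 [0.543 0.019 0.08 ] [0.567 0.038 0.094] [0.5556 0.0286 0.085 ] (array([554.6,  28.3]), array([24.3, 19. ]), 1.6)
(370, 215) 758 [ 0.408 -0.256  0.029] [ 0.48  -0.183  0.062] [ 0.4434 -0.2185  0.0541] (array([ 443.8, -219.2]), array([72.2, 72.5]), 2.9)
[0.50933882 0.31489783 0.04241352] [ 0.45019285  0.35048403 -0.00457674] [ 0.4299454   0.17423761 -0.00072171] [0.62809218 0.34766431 0.00374226]
```

View pics/c.png

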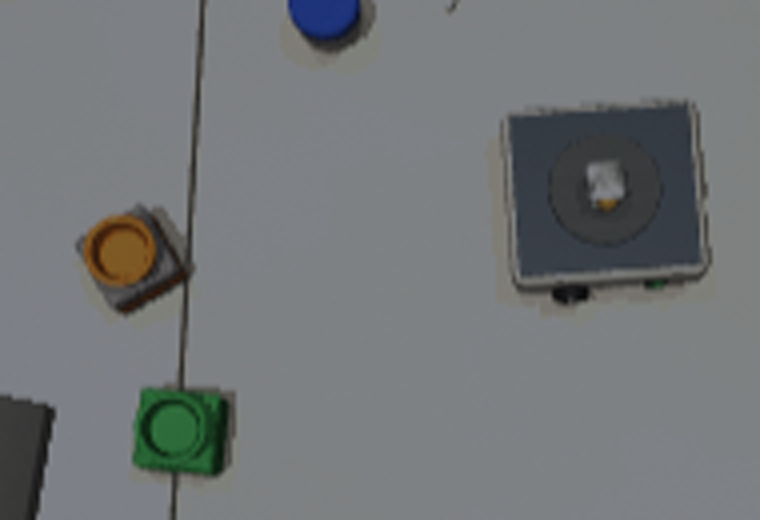

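Request:
{"fn": "play_rows", "kwargs": {
  "moves": [-0.039,0.0457,0,0,0,0,-0.039,0.0457,0,0,0,0,-0.039,0.0457,0,0,0,0,-0.039,0.0457,0,0,0,0,-0.039,0.0457,0,0,0,0,-0.039,0.0457,0,0,0,0,-0.039,0.0457,0,0,0,0,-0.039,0.0457,0,0,0,0],
  "fingers": 0.0854,
  "force": 80
}}

```text
time: 1.1
tool_pos: [0.3548, -0.0722, 0.1983]
orientation: [-0.163, 0.987, 0.0, 0.0]
contact_force: [1.0, 0.0, 0.7]
width: 0.0857
grip_force: 0.0
```

Request:
{"fn": "play_rows", "kwargs": {
  "moves": [-0.039,0.0457,0,0,0,0,-0.039,0.0457,0,0,0,0,-0.039,0.0457,0,0,0,0,-0.039,0.0457,0,0,0,0,-0.039,0.0457,0,0,0,0,-0.039,0.0457,0,0,0,0,-0.039,0.0457,0,0,0,-6.6,0,0,0,0,0,-6.6]
}}

```text
time: 2.1
tool_pos: [0.5102, 0.3197, 0.1948]
orientation: [-0.278, 0.96, -0.001, -0.002]
contact_force: [-1.0, -0.8, -1.6]
width: 0.0856
grip_force: 0.0
```

```bash
cat >> h.py <<'E'
from scipy.spatial.transform import Rotation as R
def wrist(env,eyes):
    s=env.state();c=eyes.camera("wrist")
    T=np.eye(4);T[:3,:3]=R.from_quat(s['orientation']).as_matrix();T[:3,3]=s['tool_pos']
    return s,c,world(c,T@c['T_tool_cam'])
def delta(s,target):  # world target -> tool-frame shift
    return R.from_quat(s['orientation']).inv().apply(np.array(target)-s['tool_pos']).round(4)
def yawy(s):
    y=R.from_quat(s['orientation']).apply([0,1,0]);return np.degrees(np.arctan2(y[1],y[0])).round(2)
E
python3 - <<'E'
from h import *
from cell import env,eyes
s,c,W=wrist(env,eyes);print(s['time'],s['tool_pos'],s['contact_force'],yawy(s),R.from_quat(s['orientation']).apply([0,0,1]),c['T_tool_cam'])
cv2.imwrite('pics/w1.png',c['img']);np.savez('w1.npz',img=c['img'],W=W)
z=W[...,2];d=np.hypot(W[...,0]-.51,W[...,1]-.318)
for a,b in((.03,.045),(.05,.07)):
    p=W[(d<.045)&(z>a)&(z<b)&(c['z_map']>0)]
    if len(p)>50:print(len(p),rect(p[:,:2]),np.median(p[:,2]))
print(np.median(z[(d<.1)&(z<.015)&(c['z_map']>0)]))
E
```

```text
2.1 [0.51016889 0.31967838 0.1947985 ] [-0.97046023 -0.80997797 -1.63033391] 122.34 [-0.00390695 -0.00283343 -0.99998835] [[-1.99269452e-04 -9.53464970e-01 -3.01503751e-01  7.72509059e-02]
 [ 9.99999903e-01 -7.14235633e-05 -4.35051194e-04  7.50703653e-05]
 [ 3.93271601e-04 -3.01503808e-01  9.53464891e-01 -1.75419584e-01]
 [ 0.00000000e+00  0.00000000e+00  0.00000000e+00  1.00000000e+00]]
977 (array([510.3, 319.8]), array([48., 48.]), 32.3) 0.03997075319388815
638 (array([510.3, 319.8]), array([42.2, 42.3]), 69.6) 0.0591763194412899
-0.0005514686077999764
```

View pics/w1.png

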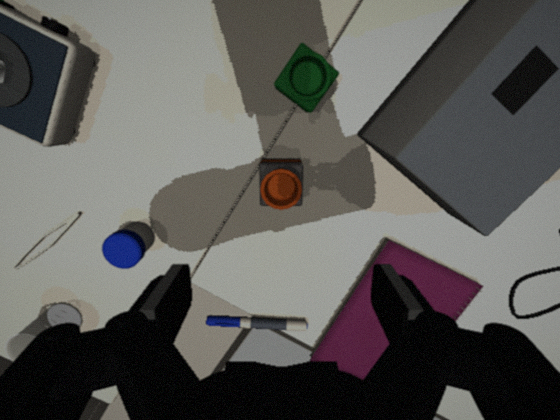

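Request:
{"fn": "play_rows", "kwargs": {
  "moves": [0,0,0.05,0,0,0,0,0,0.05,0,0,0,0,0,0.04,0,0,0,0,0,0.03,0,0,0,0,0,0.016,0,0,0,0,0,0,0,0,0,0,0,0,0,0,0]
}}

```text
time: 3.02
tool_pos: [0.5112, 0.3172, 0.0139]
orientation: [-0.275, 0.961, 0.0, 0.001]
contact_force: [0.1, 0.4, -0.3]
width: 0.0856
grip_force: 0.0
```

Request:
{"fn": "play_rows", "kwargs": {
  "moves": [0,0,0,0,0,0,0,0,0,0,0,0,0,0,0,0,0,0,0,0,0,0,0,0,0,0,0,0,0,0,0,0,0,0,0,0],
  "fingers": 0.03,
  "force": 80
}}

```text
time: 3.78
tool_pos: [0.5107, 0.3173, 0.0138]
orientation: [-0.276, 0.961, 0.0, 0.001]
contact_force: [-2.4, -0.5, 6.2]
width: 0.0394
grip_force: 79.5
```

```bash
python3 - <<'E'
from h import *
from cell import env,eyes
s,c,W=wrist(env,eyes);print(s['time'],s['tool_pos'],s['contact_force'],s['torque'],s['width'],yawy(s))
a=eyes.camera("scene")
v=np.vstack([c['img'][120:420,80:480],cv2.resize(a['img'][230:320,150:270],(400,300))]);cv2.imwrite('pics/w2.png',v)
E
```

```text
3.775 [0.5107491  0.3172721  0.01382546] [-2.41939786 -0.54516004  6.2250859 ] [-0.02926649  0.82346214 -0.0646182 ] 0.039351522024663084 122.01
```

View pics/w2.png

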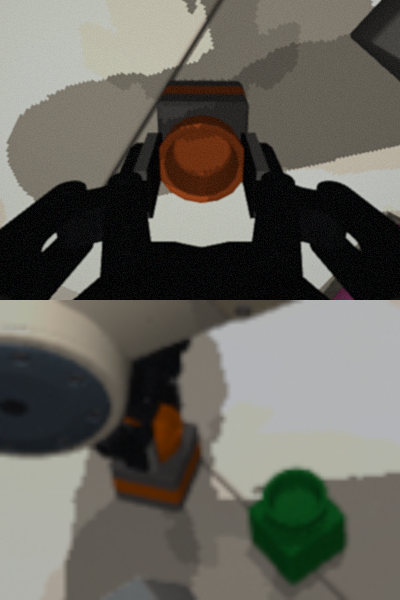

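The wrist crop shows the pads beside the cup at about (150–260,150) rather than clearly on the hub flats. In the scene crop the hub face is fully visible below the fingers, so I'm checking their heights.

```bash
python3 - <<'E'
from h import *
from cell import env,eyes
s,c,W=wrist(env,eyes)
a=eyes.camera("scene");A=world(a)
h=cv2.cvtColor(c['img'],cv2.COLOR_BGR2HSV);o=(h[...,1]>150)&(h[...,0]<15)&(c['z_map']>0)
T=R.from_quat(s['orientation']).inv()
for v in range(195,345,10):
    print(v,[tuple((W[v,u]*1000).round().astype(int)) if c['z_map'][v,u]>0 else 0 for u in (225,235,280,330,340)])
h=cv2.cvtColor(a['img'],cv2.COLOR_BGR2HSV)
print('scene')
for v in range(256,292,4): print(v,[tuple((A[v,u]*1000).round().astype(int)) for u in (185,190,195,200,205)],h[v,195])
E
```

```text
195 [(np.int64(508), np.int64(274), np.int64(0)), (np.int64(504), np.int64(279), np.int64(-1)), (np.int64(490), np.int64(303), np.int64(-2)), (np.int64(472), np.int64(330), np.int64(0)), (np.int64(469), np.int64(335), np.int64(0))]
205 [(np.int64(513), np.int64(277), np.int64(0)), (np.int64(510), np.int64(282), np.int64(-1)), (np.int64(492), np.int64(305), np.int64(11)), (np.int64(478), np.int64(334), np.int64(-1)), (np.int64(475), np.int64(339), np.int64(0))]
215 [(np.int64(519), np.int64(280), np.int64(0)), (np.int64(516), np.int64(285), np.int64(0)), (np.int64(492), np.int64(305), np.int64(29)), (np.int64(483), np.int64(337), np.int64(1)), (np.int64(480), np.int64(343), np.int64(0))]
225 [(np.int64(525), np.int64(283), np.int64(0)), (np.int64(529), np.int64(290), np.int64(-18)), (np.int64(494), np.int64(306), np.int64(39)), (np.int64(489), np.int64(341), np.int64(0)), (np.int64(486), np.int64(347), np.int64(0))]
235 [(np.int64(533), np.int64(287), np.int64(-2)), (np.int64(529), np.int64(292), np.int64(-2)), (np.int64(495), np.int64(307), np.int64(47)), (np.int64(495), np.int64(345
[... 3959 characters left out ...]
int64(40)), (np.int64(497), np.int64(344), np.int64(55)), (np.int64(491), np.int64(335), np.int64(53)), (np.int64(490), np.int64(324), np.int64(40)), (np.int64(490), np.int64(311), np.int64(27))] [ 0  5 47]
284 [(np.int64(515), np.int64(350), np.int64(24)), (np.int64(502), np.int64(344), np.int64(33)), (np.int64(493), np.int64(337), np.int64(35)), (np.int64(484), np.int64(329), np.int64(38)), (np.int64(487), np.int64(315), np.int64(18))] [10 19 40]
288 [(np.int64(513), np.int64(353), np.int64(12)), (np.int64(506), np.int64(344), np.int64(12)), (np.int64(493), np.int64(338), np.int64(20)), (np.int64(483), np.int64(331), np.int64(24)), (np.int64(485), np.int64(318), np.int64(7))] [ 13 255  84]
```

```bash
python3 - <<'E'
from h import *
from cell import env,eyes
a=eyes.camera("scene")
x=cv2.resize(a['img'][240:304,160:240],(800,600),interpolation=cv2.INTER_CUBIC)
cv2.imwrite('pics/z.png',np.clip(255*(x/255.)**.5,0,255).astype(np.uint8))
A=world(a);s=env.state();P=R.from_quat(s['orientation']).inv().apply((A-s['tool_pos']).reshape(-1,3)).reshape(A.shape)
for v in range(270,296,2): print(v,[tuple((np.r_[P[v,u,:2],A[v,u,2]]*1000).round().astype(int).tolist()) for u in (184,187,190,193,196,199)])
E
```

```text
270 [(9, 64, 148), (10, 55, 136), (3, 31, 98), (10, 31, 101), (-3, -5, 44), (5, -4, 48)]
272 [(10, 67, 146), (11, 58, 133), (10, 45, 114), (10, 33, 97), (-1, 1, 45), (6, -1, 45)]
274 [(7, 64, 133), (11, 60, 128), (12, 50, 114), (6, 28, 79), (9, 20, 68), (12, 11, 57)]
276 [(-2, 51, 102), (10, 60, 122), (10, 49, 104), (5, 27, 70), (9, 21, 62), (12, 14, 54)]
278 [(-22, 21, 42), (4, 51, 97), (11, 51, 100), (5, 29, 65), (10, 25, 61), (10, 12, 41)]
280 [(-21, 24, 38), (-8, 34, 59), (-2, 31, 57), (6, 33, 63), (10, 28, 56), (12, 17, 42)]
282 [(-21, 26, 34), (-15, 24, 33), (-6, 27, 40), (1, 26, 42), (7, 24, 41), (318, 568, 1000)]
284 [(-24, 24, 20), (-15, 25, 26), (-8, 25, 29), (-1, 24, 30), (8, 27, 38), (16, 27, 41)]
286 [(-23, 28, 19), (-16, 27, 20), (-9, 25, 20), (-1, 25, 24), (6, 25, 27), (13, 24, 27)]
288 [(-25, 26, 7), (-17, 27, 11), (-11, 24, 9), (-1, 27, 18), (6, 26, 19), (13, 26, 21)]
290 [(-26, 27, -1), (-18, 28, 3), (-11, 26, 3), (-3, 26, 6), (4, 26, 9), (13, 27, 15)]
292 [(-22, 35, 4), (-18, 29, -3), (-11, 28, -3), (-4, 26, -2), (3, 26, 0), (12, 27, 6)]
294 [(-21, 38, 0), (-16, 34, -3), (-9, 33, -2), (-2, 32, -1), (5, 30, -1), (12, 30, 2)]
```

View pics/z.png

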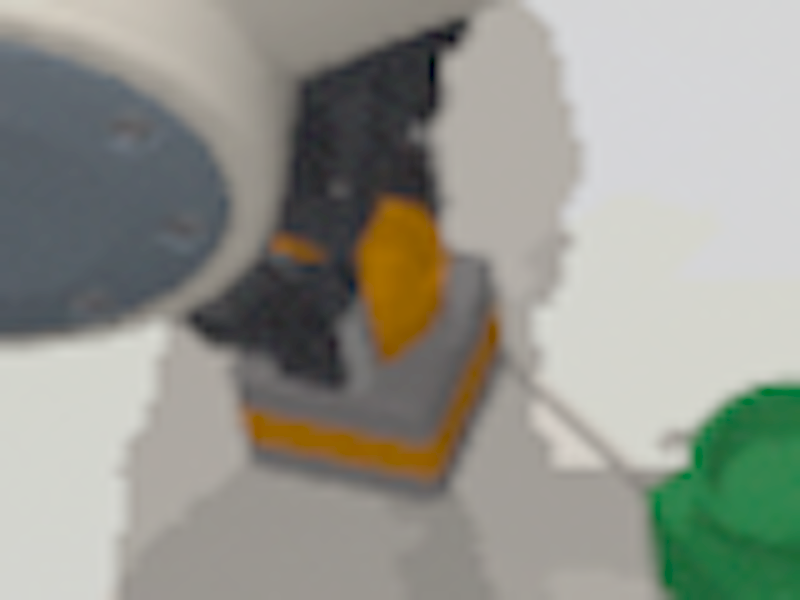

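The zoomed view shows the black fingers clamped on the orange cup, with their tips ending on top of the hub at (340,380). They aren't on the hub flats. Next I'll measure where the tips really are in the tool frame.

```bash
python3 - <<'E'
from h import *
from cell import env,eyes
W=np.load('w1.npz')['W'];p0=np.array([.51016889,.31967838,.1947985])
from scipy.spatial.transform import Rotation as R
def st(W,s,p0,q):
    P=R.from_quat(q).inv().apply((W-p0).reshape(-1,3)).reshape(W.shape);m=(abs(P[...,2])<.08)&(abs(P[...,1])<.07)&(abs(P[...,0])<.03)
    for sg in(-1,1):
        Q=P[m&(P[...,1]*sg>0)];Q=Q[np.argsort(-Q[:,2])];print(s,len(Q),(Q[[3,20,60,150,300]]*1000).round().tolist(),'inner y',np.percentile(abs(Q[Q[:,2]>Q[20,2]-.015,1]),3))
st(W,'open',p0,[-.278,.96,-.001,-.002])
s,c,W=wrist(env,eyes);W[W[...,2]<.062]=9
st(W,'shut',s['tool_pos'],s['orientation'])
print(s['joint_pos'],s['tool_pos'],s['contact_force'])
E
```

```text
open 2334 [[-5.0, -43.0, -46.0], [-6.0, -42.0, -47.0], [10.0, -42.0, -48.0], [-8.0, -42.0, -51.0], [11.0, -46.0, -54.0]] inner y 0.04223334953286947
open 2344 [[-2.0, 43.0, -46.0], [4.0, 43.0, -47.0], [-4.0, 43.0, -48.0], [7.0, 43.0, -51.0], [11.0, 44.0, -54.0]] inner y 0.04258405801774689
shut 1853 [[-5.0, -19.0, -48.0], [7.0, -30.0, -49.0], [-3.0, -20.0, -50.0], [11.0, -24.0, -52.0], [-7.0, -19.0, -55.0]] inner y 0.019292337785511503
shut 1881 [[12.0, 15.0, -48.0], [4.0, 20.0, -48.0], [11.0, 26.0, -49.0], [7.0, 30.0, -51.0], [7.0, 30.0, -55.0]] inner y 0.01968702683466938
[ 8.15803901e-01  4.68549587e-01 -6.51683255e-02  3.98762714e-04
 -1.03500246e+00 -1.82813433e+00] [0.51073056 0.31726699 0.01383297] [-2.99903129  0.01543448  7.08985922]
```

```bash
python3 - <<'E'
from h import *
from cell import env,eyes
s,c,W=wrist(env,eyes)
P=R.from_quat(s['orientation']).inv().apply((W-s['tool_pos']).reshape(-1,3)).reshape(W.shape)*1000
for v in range(300,420,8): print(v,[P[v,u].round().astype(int).tolist() for u in (215,250,280,310)])
E
```

```text
300 [[13, -24, -80], [-11, -15, -45], [-18, -1, -35], [-12, 14, -44]]
308 [[12, -23, -84], [-15, -15, -46], [-18, -1, -42], [-14, 14, -47]]
316 [[12, -22, -89], [-65, -23, 15], [-19, -1, -46], [-65, 21, 15]]
324 [[16, -20, -98], [-72, -23, 14], [-72, -1, 15], [-71, 21, 14]]
332 [[18, -19, -103], [-79, -23, 15], [-79, -1, 15], [-79, 21, 15]]
340 [[18, -18, -106], [-86, -23, 14], [-86, -1, 14], [-86, 21, 15]]
348 [[18, -17, -109], [-94, -23, 15], [-94, -1, 15], [-93, 22, 15]]
356 [[17, -17, -111], [-100, -23, 14], [-100, -1, 14], [-101, 22, 15]]
364 [[17, -16, -114], [10, -9, -107], [-109, -1, 15], [10, 8, -107]]
372 [[17, -16, -117], [11, -8, -110], [11, 0, -110], [12, 8, -111]]
380 [[17, -16, -118], [12, -8, -114], [11, 0, -112], [12, 7, -114]]
388 [[17, -15, -121], [11, -8, -115], [11, 0, -116], [11, 7, -115]]
396 [[17, -14, -123], [11, -7, -118], [11, 0, -118], [11, 7, -118]]
404 [[20, -14, -127], [12, -7, -121], [12, 0, -121], [10, 7, -119]]
412 [[19, -13, -128], [11, -7, -122], [11, 0, -122], [11, 7, -121]]
```

Request:
{"fn": "play_rows", "kwargs": {
  "moves": [0,0,0,0,0,0,0,0,0,0,0,0,0,0,0,0,0,0,0,0,0,0,0,0,0,0,0,0,0,0],
  "fingers": 0.0854
}}

```text
time: 4.75
tool_pos: [0.5103, 0.3166, 0.0122]
orientation: [-0.275, 0.961, -0.0, -0.0]
contact_force: [0.6, 0.0, 0.4]
width: 0.0854
grip_force: 0.0
```

```bash
python3 - <<'E'
from h import *
from cell import env,eyes
s,c,W=wrist(env,eyes);print(s['time'],s['tool_pos'],s['contact_force'],yawy(s))
z=W[...,2];d=np.hypot(W[...,0]-.511,W[...,1]-.318)
for a,b in((.03,.045),(.05,.063)):
    p=W[(d<.036)&(z>a)&(z<b)&(c['z_map']>0)]
    if len(p)>50:print(len(p),rect(p[:,:2]),np.median(p[:,2]))
t=eyes.camera("top");A=world(t);d=np.hypot(A[...,0]-.511,A[...,1]-.318);p=A[(d<.04)&(A[...,2]>.03)&(A[...,2]<.05)];print(len(p),rect(p[:,:2]))
P=R.from_quat(s['orientation']).inv().apply((W-s['tool_pos']).reshape(-1,3)).reshape(W.shape)
for sg in(-1,1):
    Q=P[(abs(P[...,0])<.02)&(P[...,1]*sg>.036)&(P[...,1]*sg<.06)&(P[...,2]>-.08)&(P[...,2]<-.02)];print(np.sort(Q[:,2])[::-1][[0,3,10,30,100]].round(3))
E
```

```text
4.75 [0.51025314 0.31659384 0.01217931] [0.57268881 0.02000953 0.362208  ] 121.98
3915 (array([509.7, 319.2]), array([46.1, 48.1]), 32.7) 0.03986135846757105
3503 (array([510.9, 319.8]), array([43.1, 42.6]), 64.4) 0.0589211267627103
148 (array([504.8, 314.4]), array([36.5, 48.9]), 33.1)
[-0.045 -0.046 -0.046 -0.047 -0.05 ]
[-0.046 -0.046 -0.046 -0.047 -0.05 ]
```

Request:
{"fn": "play_rows", "kwargs": {
  "moves": [-0.0015,0.0025,0,0,0,0,0,0,0.015,0,0,0,0,0,0.015,0,0,0,0,0,0.015,0,0,0,0,0,0,0,0,0,0,0,0,0,0,0]
}}

```text
time: 5.6
tool_pos: [0.5105, 0.3197, -0.0326]
orientation: [-0.276, 0.961, -0.0, 0.0]
contact_force: [0.4, -0.5, 0.2]
width: 0.0855
grip_force: 0.0
```

Request:
{"fn": "play_rows", "kwargs": {
  "moves": [0,0,0,0,0,0,0,0,0,0,0,0,0,0,0,0,0,0,0,0,0,0,0,0,0,0,0,0,0,0,0,0,0,0,0,0],
  "fingers": 0.03,
  "force": 80
}}

```text
time: 6.35
tool_pos: [0.5107, 0.32, -0.032]
orientation: [-0.276, 0.961, 0.0, 0.001]
contact_force: [-0.3, 0.2, 5.0]
width: 0.0471
grip_force: 82.4
```

```bash
python3 - <<'E'
from h import *
from cell import env,eyes
s,c,W=wrist(env,eyes);print(s['time'],s['tool_pos'],s['contact_force'],s['width'],yawy(s))
z=W[...,2];d=np.hypot(W[...,0]-.511,W[...,1]-.318)
p=W[(d<.036)&(z>.036)&(z<.043)&(c['z_map']>0)];print(len(p),rect(p[:,:2]),np.median(p[:,2]))
# drive, from earlier wrist and top views
t=dict(np.load('t.npz'));A=world(t)
print(delta(s,[.556,.028,s['tool_pos'][2]]))
E
```

```text
6.35 [ 0.51069043  0.31999712 -0.03198135] [-0.32725615  0.20827396  4.99780033] 0.047099184511490644 122.0
5307 (array([504.6, 315.1]), array([33.3, 65.7]), 33.3) 0.039609899468061274
[ 1.163e-01 -2.716e-01 -2.000e-04]
```

Request:
{"fn": "play_rows", "kwargs": {
  "moves": [0,0,-0.02,0,0,0,0,0,-0.04,0,0,0,0,0,-0.05,0,0,0,0,0,-0.04,0,0,0,0.0074,-0.0512,0,0,0,0,0.0074,-0.0512,0,0,0,0,0.0074,-0.0512,0,0,0,0,0.0074,-0.0512,0,0,0,0]
}}

```text
time: 7.4
tool_pos: [0.5934, 0.1286, 0.1164]
orientation: [-0.276, 0.961, 0.0, -0.001]
contact_force: [0.4, 0.4, -1.3]
width: 0.0472
grip_force: 82.3
```

Request:
{"fn": "play_rows", "kwargs": {
  "moves": [0.0074,-0.0512,0,0,0,0,0.0074,-0.0512,0,0,0,0,0,0,0,0,0,8.7,0,0,0,0,0,8.7,0,0,0,0,0,8.7,0,0,0,0,0,0,0,0,0,0,0,0]
}}

```text
time: 8.28
tool_pos: [0.6349, 0.0355, 0.1168]
orientation: [-0.053, 0.999, 0.0, -0.0]
contact_force: [0.5, -0.6, -1.1]
width: 0.0473
grip_force: 82.4
```

```bash
python3 - <<'E'
from h import *
from cell import env,eyes
s,c,W=wrist(env,eyes);print(s['time'],s['tool_pos'],s['contact_force'],s['width'],yawy(s),R.from_quat(s['orientation']).apply([0,0,1]).round(4))
cv2.imwrite('pics/w3.png',c['img']);z=W[...,2];ok=c['z_map']>0
d=np.hypot(W[...,0]-.556,W[...,1]-.028)
for r,a,b in((.1,.045,.0525),(.045,.0535,.058),(.025,.087,.093),(.025,.06,.087)):
    p=W[ok&(d<r)&(z>a)&(z<b)]
    if len(p)>20:print((a,b),len(p),rect(p[:,:2]),np.median(p,0).round(4))
P=R.from_quat(s['orientation']).inv().apply((W-s['tool_pos']).reshape(-1,3)).reshape(W.shape)
np.savez('w3.npz',img=c['img'],W=W,P=P)
m=ok&(z>.12)&(abs(P[...,1])<.03)&(P[...,0]>.015)&(P[...,0]<.04)
p=P[m];print(len(p),(np.percentile(p,[1,50,99],axis=0)*1000).round(1))
E
```

```text
8.275 [0.6349318  0.03549849 0.11681086] [ 0.49616678 -0.55737597 -1.06084059] 0.04725113074418461 96.05 [-9.e-04 -0.e+00 -1.e+00]
(0.045, 0.0525) 15813 (array([557.8,  29.9]), array([107.5, 117.7]), 5.9) [0.5477 0.0288 0.0506]
(0.0535, 0.058) 5465 (array([558.1,  29.9]), array([67.2, 66.8]), 30.6) [0.557  0.0296 0.0548]
(0.087, 0.093) 307 (array([558.1,  29.8]), array([12. , 12.6]), 6.2) [0.5581 0.0301 0.0883]
(0.06, 0.087) 966 (array([555.3,  29.9]), array([27. , 21.7]), 5.8) [0.5549 0.0294 0.0824]
18531 [[  15.3  -26.9 -130. ]
 [  18.4   -0.  -103. ]
 [  23.7   27.1  -34.9]]
```

View pics/w3.png

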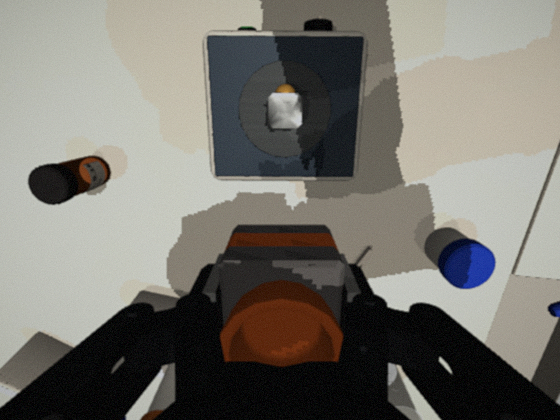

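The drive top is at (285,110), with the ball showing on its far side. The held hub's front edge at rows 250–262 may be slightly tilted, so I'll fit the head's pose in the hand.

```bash
python3 - <<'E'
from h import *
f=np.load('w3.npz');P=f['P']*1000;img=f['img'];h=cv2.cvtColor(img,cv2.COLOR_BGR2HSV)
for v in range(222,400,6): print(v,[P[v,u].round(1).tolist() for u in (235,255,280,305,325)])
o=(h[...,1]>140)&(h[...,0]<15)
# front face plane fit, hub top plane fit
def fit(p,ax):
    o=[i for i in range(3) if i!=ax];A=np.c_[p[:,o],np.ones(len(p))]
    for _ in range(4):
        k=np.linalg.lstsq(A,p[:,ax],rcond=None)[0];r=abs(A@k-p[:,ax]);g=r<max(1,2*np.median(r));A,p=A[g],p[g]
    print('axis',ax,'n',len(p),'slopes deg',np.degrees(np.arctan(k[:2])).round(2),'off',k[2].round(1),p.mean(0).round(1))
q=P[228:252,240:330].reshape(-1,3);fit(q[abs(q[:,0]-24)<5],0)
q=P[250:345,215:350].reshape(-1,3);print(np.histogram(q[:,2],bins=np.arange(-80,0,4)))
E
```

```text
222 [[-30.3, -46.4, 117.2], [-30.2, -26.3, 116.9], [-30.2, -1.2, 116.8], [-30.3, 24.0, 117.2], [-30.0, 43.9, 116.3]]
228 [[22.1, -22.6, -34.0], [22.9, -12.6, -36.0], [23.2, -0.5, -36.7], [23.4, 11.4, -37.3], [23.3, 21.0, -36.9]]
234 [[23.1, -21.1, -44.1], [23.1, -11.9, -44.0], [23.5, -0.5, -45.0], [23.7, 10.8, -45.4], [23.6, 19.9, -45.2]]
240 [[23.6, -19.9, -51.9], [23.6, -11.3, -52.0], [23.3, -0.5, -51.4], [23.5, 10.3, -51.8], [23.5, 19.0, -51.7]]
246 [[23.2, -19.2, -57.2], [22.5, -11.0, -55.7], [23.4, -0.5, -57.7], [23.2, 9.9, -57.3], [23.0, 18.3, -56.8]]
252 [[23.4, -18.3, -63.4], [23.5, -10.3, -63.6], [23.3, -0.4, -63.2], [23.1, 9.5, -62.9], [23.1, 17.5, -62.8]]
258 [[23.3, -17.6, -68.3], [23.2, -10.0, -68.2], [23.6, -0.4, -69.0], [23.8, 9.0, -69.5], [23.4, 16.7, -68.7]]
264 [[22.4, -17.2, -71.6], [22.3, -9.8, -71.4], [21.9, -0.4, -70.7], [21.9, 9.0, -70.7], [22.1, 16.4, -71.1]]
270 [[20.1, -17.3, -71.8], [20.5, -9.7, -72.7], [19.7, -0.4, -71.2], [19.9, 9.0, -71.5], [19.9, 16.5, -71.6]]
276 [[17.7, -17.3, -72.1], [17.8, -9.8, -72.3], [17.4, -0.4, -71.6], [17.3, 9.0, -71.5], [17.6
[... 1860 characters left out ...]
2.1, 6.1, -113.3], [10.5, 11.5, -111.7]]
384 [[11.4, -11.6, -114.4], [11.1, -6.6, -114.1], [11.1, -0.3, -114.1], [11.0, 6.1, -114.0], [10.6, 11.2, -113.6]]
390 [[10.7, -11.5, -115.6], [11.2, -6.5, -115.9], [11.1, -0.3, -115.9], [10.6, 6.0, -115.4], [11.2, 10.9, -116.0]]
396 [[10.9, -11.2, -117.4], [11.4, -6.3, -117.8], [10.5, -0.3, -117.1], [11.6, 5.8, -118.0], [11.6, 10.6, -118.0]]
axis 0 n 2144 slopes deg [-0.02 -0.06] off 23.2 [ 23.3   1.4 -50.3]
(array([2554, 1604, 3632,  600,  442,   58,   40,   37,   37,   36,    9,
          0,    0,    0,    0,    0,    0,    0,    0]), array([-80, -76, -72, -68, -64, -60, -56, -52, -48, -44, -40, -36, -32,
       -28, -24, -20, -16, -12,  -8,  -4]))
```

Request:
{"fn": "play_rows", "kwargs": {
  "moves": [0.026,0.0009,0,0,0,0,0.026,0.0009,0,0,0,0,0.0258,0.0008,0,0,0,0,0,0,0.025,0,0,0,0,0,0.025,0,0,0,0,0,0,0,0,0,0,0,0,0,0,0]
}}

```text
time: 9.2
tool_pos: [0.5584, 0.0301, 0.0684]
orientation: [-0.052, 0.999, -0.0, 0.001]
contact_force: [0.2, 0.9, -1.4]
width: 0.0474
grip_force: 82.4
```

```bash
python3 - <<'E'
from h import *
from cell import env
s=env.state();print(s['tool_pos'],yawy(s),s['contact_force'],delta(s,[.5573,.0299,.023]),R.from_quat(s['orientation']).apply([0,0,1]).round(4))
E
```

```text
[0.55836584 0.03013899 0.06836555] 95.94 [ 0.24125203  0.89788789 -1.44940813] [ 0.0012 -0.0001  0.0454] [ 1.5e-03 -1.0e-04 -1.0e+00]
```

Underside is about 11 mm above the drive tip. Correct 1 mm, then lower in steps.

Request:
{"fn": "play_rows", "kwargs": {
  "moves": [0.001,0,0.006,0,0,0,0,0,0.006,0,0,0,0,0,0.006,0,0,0,0,0,0.005,0,0,0,0,0,0,0,0,0]
}}

```text
time: 9.82
tool_pos: [0.5562, 0.0299, 0.0437]
orientation: [-0.051, 0.999, -0.0, -0.001]
contact_force: [0.8, -0.3, -1.3]
width: 0.0468
grip_force: 82.4
```

Request:
{"fn": "play_rows", "kwargs": {
  "moves": [-0.0005,0,0.004,0,0,0,0,0,0.003,0,0,0,0,0,0.003,0,0,0,0,0,0,0,0,0]
}}

```text
time: 10.32
tool_pos: [0.5559, 0.0298, 0.0334]
orientation: [-0.051, 0.999, -0.0, -0.001]
contact_force: [-3.9, -0.5, -1.2]
width: 0.047
grip_force: 82.6
```

Request:
{"fn": "play_rows", "kwargs": {
  "moves": [0,0,0.003,0,0,0,0,0,0.003,0,0,0,0,0,0.002,0,0,0,0,0,0,0,0,0]
}}

```text
time: 10.82
tool_pos: [0.5568, 0.0301, 0.0254]
orientation: [-0.051, 0.999, 0.0, -0.0]
contact_force: [-2.0, -0.4, -7.9]
width: 0.0473
grip_force: 83.1
```

Request:
{"fn": "play_rows", "kwargs": {
  "moves": [0,0,0.0015,0,0,0,0,0,0.001,0,0,0,0,0,0.001,0,0,0,0,0,0,0,0,0]
}}

```text
time: 11.32
tool_pos: [0.5584, 0.0303, 0.0236]
orientation: [-0.052, 0.999, 0.0, 0.001]
contact_force: [-0.4, 0.4, -1.2]
width: 0.0476
grip_force: 83.1
```

Request:
{"fn": "play_rows", "kwargs": {
  "moves": [0,0,0.001,0,0,0,0,0,0.001,0,0,0,0,0,0,0,0,0]
}}

```text
time: 11.7
tool_pos: [0.5583, 0.0303, 0.023]
orientation: [-0.052, 0.999, 0.0, 0.002]
contact_force: [-3.3, 1.2, 9.9]
width: 0.0474
grip_force: 85.0
```

Request:
{"fn": "play_rows", "kwargs": {
  "moves": [0,0,0.001,0,0,0,0,0,0.001,0,0,0,0,0,0,0,0,0]
}}

```text
time: 12.08
tool_pos: [0.5584, 0.0302, 0.023]
orientation: [-0.052, 0.999, -0.0, 0.002]
contact_force: [-9.6, 2.4, 23.5]
width: 0.0472
grip_force: 86.5
```

Hard stop at z = 0.023, the expected home height. Unload, release and retreat.

Request:
{"fn": "play_rows", "kwargs": {
  "moves": [0,0,-0.001,0,0,0,0,0,-0.001,0,0,0,0,0,0,0,0,0]
}}

```text
time: 12.45
tool_pos: [0.5584, 0.0302, 0.023]
orientation: [-0.052, 0.999, 0.0, 0.002]
contact_force: [-4.3, 0.7, 10.0]
width: 0.0469
grip_force: 84.4
```

Request:
{"fn": "play_rows", "kwargs": {
  "moves": [0,0,0,0,0,0,0,0,0,0,0,0,0,0,0,0,0,0,0,0,0,0,0,0,0,0,0,0,0,0,0,0,0,0,0,0],
  "fingers": 0.0854
}}

```text
time: 13.2
tool_pos: [0.5571, 0.03, 0.0207]
orientation: [-0.051, 0.999, -0.0, -0.0]
contact_force: [-0.0, -0.5, 0.6]
width: 0.0853
grip_force: 0.0
```

Request:
{"fn": "play_rows", "kwargs": {
  "moves": [0,0,-0.02,0,0,0,0,0,-0.04,0,0,0,0,0,-0.05,0,0,0,0,0,-0.05,0,0,0,0,0,0,0,0,0,0,0,0,0,0,0]
}}

```text
time: 13.95
tool_pos: [0.5568, 0.0301, 0.1804]
orientation: [-0.051, 0.999, 0.0, -0.0]
contact_force: [0.2, -0.5, -0.9]
width: 0.0852
grip_force: 0.0
```

```bash
python3 - <<'E'
from h import *
from cell import env,eyes
s,c,W=wrist(env,eyes);print(s['time'],s['tool_pos'],s['contact_force'],s['width'])
z=W[...,2];d=np.hypot(W[...,0]-.558,W[...,1]-.03);ok=c['z_map']>0
for r,a,b in((.036,.088,.103),(.036,.108,.125),(.1,.045,.0525)):
    p=W[ok&(d<r)&(z>a)&(z<b)];print(len(p),rect(p[:,:2]),np.median(p[:,2]).round(4))
p=W[ok&(d<.036)&(z>.09)&(z<.1)];A=np.c_[p[:,:2]-[.558,.03],np.ones(len(p))];print(np.linalg.lstsq(A,p[:,2],rcond=None)[0])
cv2.imwrite('pics/w4.png',c['img'])
E
```

```text
13.95 [0.55675579 0.03014978 0.18035757] [ 0.18826846 -0.4597203  -0.93537282] 0.08520236277357147
1896 (array([558.2,  30.6]), array([47.5, 48. ]), 5.9) 0.0985
943 (array([558.7,  30.6]), array([42.6, 42.3]), 16.4) 0.1143
7313 (array([557.3,  29.9]), array([106.6, 117.5]), 5.8) 0.0506
[0.09259372 0.01114109 0.09682548]
```

View pics/w4.png

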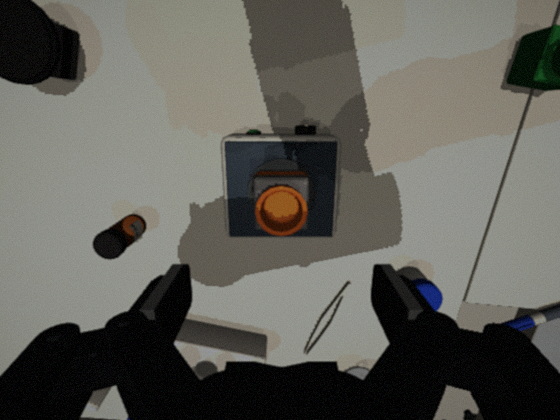

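The head sits centred on the mixer at (282,205), and its rim is at 0.114 m. I'll check tilt and height once more, then hand in.

```bash
python3 - <<'E'
from h import *
from cell import env,eyes,order
s,c,W=wrist(env,eyes);z=W[...,2];d=np.hypot(W[...,0]-.5583,W[...,1]-.0305);ok=c['z_map']>0
def pl(m):
    p=W[m]
    for _ in range(5):
        A=np.c_[p[:,:2]-[.558,.03],np.ones(len(p))];k=np.linalg.lstsq(A,p[:,2],rcond=None)[0];r=abs(A@k-p[:,2]);p=p[r<=max(.001,2*np.median(r))]
    print(len(p),'tilt deg',np.degrees(k[:2]).round(2),'z',k[2].round(4));return k
k=pl(ok&(d<.0225)&(d>.017)&(z>.109)&(z<.12))
if abs(k[2]-.1145)<.0025 and np.hypot(*k[:2])<.06: print(order.close_job())
E
```

```text
597 tilt deg [-0.17 -0.08] z 0.1145
the job is handed in; nothing more can be done
None
```

The tube-cup head is fully home on the mixer drive: it stopped hard at the expected height, its rim is at 0.1145 m with under 0.2° of tilt, and I took the click from that, since the ball can't be seen. The arm has let go and is clear, the flat head wasn't touched, and the job was handed in at about 14 s; my first grasp closed on the cup instead of the hub because the fingertips sit about 33 mm short of the stated TCP, so I regripped.

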